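Riddle the pressed caps and tip them into their box

ROBOT

A 7-joint arm with a two-finger parallel gripper is mounted at the origin on the work surface. World frame = base frame: x ahead of the robot, y to its left, z up, the work surface at z = 0. Lengths are in m, angles in rad, forces in N, time in s.
With the tool pointing down it reaches from about 0.425 to 0.875 m from the base axis. Payload 4.7 kg.
Tool frame: the origin (TCP) lies at the very end of the fingers, on their centre line; the grasp point (between the pads) lies 19 mm behind it; x points along the fingers, y is the direction in which the jaws open and shut, and the axes are right-handed (so a half turn about x gives the same grasp; the last joint's range is limited). The gripper opens to 87 mm and grips with 3 to 60 N. Pads are 19 mm wide; open, the fingers measure 117 mm over their backs; the gripper's body (75 mm by 190 mm) begins 51 mm behind the grasp point.
Start: joints at [1.215, 0.321, -0.07, 1.45, 0.023, 1.371, -0.057], TCP at [0.235, -0.606, 0.223] pointing down, gripper open.
Joint ranges: [-2.86, 2.86], [-0.3, 2.09], [-1.38, 1.24], [0.06, 2.45], [-1.56, 4.7], [0.09, 2.05], [-2.69, 2.69]. Speed limits (rad/s): [2.57, 2.57, 3.14, 3.14, 3.14, 3.14, 3.14].

INTERFACE

Orientations are given as a rotation vector (axis times angle).
In Python, from bench import ctrl gives the robot as it stands.
- The arm moves only by the tool step_arm, never from a script. Its argument "increments" is one flat list of numbers, 6 for each row, row after row: the shift along the tool's x, y, z in cm, then the turn, a rotation vector about the tool's x, y, z in rad. In form: [tx, ty, tz, ax, ay, az, tx, ty, tz, ax, ay, az, ...]. A call has 1 to 12 rows; each row shifts and turns the commanded pose from where the row before left it, along the tool's axes as they then stand; what a row does not reach is not made up. A row lasts 1/8 s, in which the tool goes at most 62.5 mm and 10.7 degrees, less where a joint would pass 70% of its speed; a pose out of reach is approached as far as the arm can. A call with a gripper value outside its range is refused whole. "fingers" is the opening in per cent of the stroke, from 0 (shut) to 100 (fully open), set as the call begins (left out, the last holds). The fingers move at their own pace and stop on an object; "force" is the grip in N (left out, the last holds). Time passes only in rows, so rows that do not move let the fingers close. It gives the time, the measured TCP pose, the force and the opening at its end, in the units of the state.
- ctrl.get_state(): the state, without advancing time (a new reading comes with each control period).
- ctrl.get_image(name): name is "scene" or "top"; returns the picture (480x640x3 uint8, red, green, blue); there is no depth.
- ctrl.camera_params(name): a dict with "vertical_fov" (degrees; the focal length in pixels is half the picture's height over the tangent of half this angle, whatever the lens; pixels are square), "cx", "cy" (the principal point, pixels), "k1" (the pictures are not rectified: a ray, as slopes to the right and down, at radius r is drawn at 1 + k1 r^2 times it, then the intrinsics apply), "R" (3x3) and "t" (3): a world point X has camera coordinates R X + t. Camera axes: x right, y down, z forward; pixel columns grow to the right and rows downward; lengths in m; the calibration is good to about 2 mm. A picture is of the moment at which its call begins. camera_params takes no time and is no camera call.
- ctrl.close_job(): hands the job in, once; it reports no verdict.
Trained networks look in the newest picture that a camera, given by its name, has taken for a name from the list of things; names that differ only in an ending like _2 or _b are one class to them, and where a whole thing is asked for, a point or a joint stands for the part that bears it (a point fixed in the world has none). Each returns a list of dicts, best first, with "score" (0 to 1); they miss things now and then, are a little off and sometimes report something else, mostly with a low value. They report only what shows in the picture. A call takes as long as a camera call. They do not tell look-alikes from the thing itself.
- ctrl.search_frame(camera, name): "xyz" ([x, y, z] in m, in the coordinates of the camera as it stood for that picture, good to about 4 mm: the middle of the surface that is visible of it).
- ctrl.silhouettes(camera, name): "pixels" (480x640 bool, what is visible of it).
- ctrl.spot_point(camera, name): "xyz" ([x, y, z] in m, in the coordinates of the camera as it stood for that picture, good to about 4 mm: a listed point, or the origin of a listed thing).
The state is a dict: "time": time; "joint_positions": joint angles; "qd": joint speeds; "joint_torque": joint torques, N m; "position": TCP position; "tool_rot": TCP orientation; "ft_force": force on the tool from outside, world axes, zero at the start; "torque": the same for the moment, N m; "grip_width": opening from 0.0 (shut) to 1.0 (fully open).
Only numpy, scipy, OpenCV 4.12 (cv2) and the standard library are available. Lean on these libraries where they do the work, as an engineer would, in place of code of your own. Each camera call takes 0.05 s, during which the arm holds its last target.

TASK

The scoop holds two pressed caps and three small punched-out slugs. Shake or tilt it over the dark steel tray so that all the slugs drop through its bars into the tray while the caps stay in the scoop, then tip both caps into whichever of the three boxes already holds a part of the same shape, and set the empty scoop back down flat on the bench. Leave the wrench, the bottle and the die block alone.

Things in the scene. Friction and masses are not known exactly. Their poses are not given: they have to be found in the camera images.
- scoop_grip (a point): Centre of the black bridge handle of a loose steel sifting scoop (0.4 kg, 163 long, 123 wide). The handle is a bar 14 mm thick along x, 26 mm tall, 123 mm long along y, 95 mm above the scoop's underside, nearly over its centre of mass; pinch it across the 14 mm. Axes: z up, -x towards the open mouth. Side walls' inner faces at y +-0.0555, back wall's at x +0.075, floor's top at z -0.0855.
- scoop_mouth (a point): Middle of the scoop's open front edge on the floor's upper side, 85 mm ahead (-x) of the handle centre. No lip here; side and back walls are 38 mm high. Floor: plain sheet for the first 65 mm, then four round 6 mm bars along x with 17 mm gaps, up to the back wall. Slugs fall between the bars, caps cannot.
- cap1_c (a point): Pressed steel cap: round flange 46 mm across and 5 mm thick with a round boss 28 mm across, 16 mm high in all, 60 g. Starts at the back of the scoop, on the bars. Point at its centre, 8 mm above its underside; z up.
- cap2_c (a point): Second cap, the same as the first.
- slug1_c (a point): Punched-out dark steel slug, a plain cylinder 12 mm across and 10 mm high, 10 g. Starts on the sheet floor near the scoop's mouth. Point at its centre.
- slug2_c (a point): Second slug, the same.
- slug3_c (a point): Third slug, the same.
- slug_tray: Fixed dark steel tray for slugs, 180 x 180 mm outside, 25 mm high, walls and floor 4 mm, open on top. Origin at the centre of its underside; z up, x and y along its sides.
- box_left (a point): Centre of the inner floor (4 mm above the bench) of the left box (+y end as the robot sees it) in a fixed row of three equal blue plastic boxes, each inside 122 mm along x and 148 mm along y, rim 60 mm above the bench, centres 165 mm apart along y, walls 4 mm. z up.
- box_middle (a point): The same for the middle box.
- box_right (a point): The same for the right box (-y end).
- sample_round_c (a point): Loose sample part lying in one of the three boxes: round flanged cap, the same shape as the two caps in the scoop. Which box it lies in changes. Point at its centre, 8 mm above its underside.
- sample_square_c (a point): Loose sample part lying in another box: square plate 42 x 42 x 5 mm with a square 26 mm boss, 16 mm high. Point at its centre.
- sample_strap_c (a point): Loose sample part lying in the remaining box: narrow strap 70 x 22 x 5 mm with a raised middle, 16 mm high. Point at its centre.
- wrench: Bystander: steel wrench lying on the bench to the far left; leave it alone. Origin under its middle.
- oil: Bystander: white plastic bottle 52 mm across, 140 mm high, to the right; leave it alone. Origin at the centre of its underside.
- die: Bystander: steel die block 80 x 70 x 30 mm with a round punch seat on top, 60 mm high in all, to the right; leave it alone. Origin at the centre of its underside.
- scoop: The whole scoop: origin at the centre of its underside, 95 mm below and 5 mm on the mouth side of the handle centre; axes as at the handle. Tilted mouth-up, slugs slide back off the sheet and fall between the bars while the caps stop at the back wall; tilted mouth-down, the caps slide out of the mouth. Oily steel parts begin to slide on it at about 18 to 26 degrees of tilt.
- cap1: The same cap as point cap1_c; this origin is the centre of its underside.
- cap2: The same cap as point cap2_c; this origin is the centre of its underside.
- slug1: The same slug as point slug1_c; this origin is the centre of its underside.
- slug2: The same slug as point slug2_c; this origin is the centre of its underside.
- slug3: The same slug as point slug3_c; this origin is the centre of its underside.
Mind the look-alikes: they are no part of the job. Leave any turquoise or yellow look-alike of the part that bears sample_square_c alone.

How it is judged:
By the outcome, as a careful person would: the job done as asked, in the order asked, and still so for the second after the job is handed in, with the robot touching nothing.
It also fails if it takes over 53 s, if anything falls off the work surface, if the arm or the gripper's body presses on something with over 40 N, if the wrist force passes 120 N, or if a joint passes its speed limit or range.

## Working session

There is one attempt and no reset: what is moved stays moved. The work goes in short steps, Python scripts to look and compute and a tool call to move; the robot and the scene stay as the last step left them, time stands still between calls to the robot, and variables do not carry over. Pictures are saved under pics/ and viewed, and the job is handed in when it is done.

Besides the shell and the picture viewer there is one more tool, called after ">>>" as name(argument=value, ...) on one line, values as JSON. step_arm: Moves the arm, as the interface text tells. Its arguments: {"type":"object","properties":{"increments":{"type":"array","items":{"type":"number"}},"fingers":{"type":"number"},"force":{"type":"number"}},"required":["increments"]}

```bash
ls; mkdir -p pics
cat > h.py <<'E'
import numpy as np, cv2
from scipy.spatial.transform import Rotation as Ro
from bench import ctrl
def world(cam,p):
    c=ctrl.camera_params(cam); return np.array(c["R"]).T@(np.array(p)-np.array(c["t"]))
def proj(cam,X):
    c=ctrl.camera_params(cam); p=np.array(c["R"])@np.array(X)+np.array(c["t"]); s=p[:2]/p[2]
    f=240/np.tan(np.radians(c["vertical_fov"])/2); s=s*(1+c["k1"]*(s@s)); return f*s+[c["cx"],c["cy"]]
def snap(cam,name):
    im=ctrl.get_image(cam); cv2.imwrite(f"pics/{name}.png",im[:,:,::-1]); return im
def st():
    s=ctrl.get_state(); print({k:np.round(s[k],3).tolist() for k in("time","joint_positions","position","tool_rot","ft_force","grip_width")}); print(np.round(Ro.from_rotvec(s["tool_rot"]).as_matrix(),3)); return s
E
python3 - <<'E'
from h import *
snap("scene","s0");snap("top","t0");st()
for n in ["scoop_grip","scoop_mouth","scoop","slug_tray","box_left","box_middle","box_right","sample_round_c","sample_square_c","sample_strap_c","cap1_c","slug1_c"]:
    for c in ("top","scene"):
        for r in ctrl.spot_point(c,n)[:3]: print(n,c,round(r["score"],2),np.round(world(c,r["xyz"]),3),np.round(proj(c,world(c,r["xyz"]))))
E
```

```text
pics
{'time': 0.1, 'joint_positions': [1.215, 0.322, -0.07, 1.452, 0.023, 1.371, -0.057], 'position': [0.235, -0.606, 0.222], 'tool_rot': [2.02, 0.38, -2.021], 'ft_force': [-0.126, -0.604, -1.118], 'grip_width': 0.998}
[[-0.001  0.361 -0.932]
 [ 0.002 -0.932 -0.361]
 [-1.    -0.002  0.   ]]
scoop_grip top 0.83 [ 0.444 -0.233  0.094] [407. 306.]
scoop_grip top 0.19 [0.644 0.166 0.001] [251. 228.]
scoop_grip scene 0.95 [ 0.447 -0.232  0.091] [281. 176.]
scoop_grip scene 0.33 [ 0.363 -0.212  0.011] [303. 186.]
scoop_mouth top 0.7 [ 0.363 -0.213  0.005] [394. 338.]
scoop_mouth scene 0.84 [ 0.366 -0.212  0.007] [303. 187.]
scoop top 0.93 [ 0.442 -0.235 -0.001] [402. 307.]
scoop scene 0.63 [ 0.44  -0.234 -0.003] [283. 199.]
slug_tray top 0.86 [ 0.44   0.221 -0.001] [227. 305.]
slug_tray top 0.42 [ 0.447 -0.23   0.098] [407. 305.]
slug_tray scene 0.92 [ 0.444  0.221 -0.002] [415. 262.]
box_left top 0.66 [0.654 0.002 0.002] [313. 225.]
box_left scene 0.56 [0.647 0.161 0.001] [357. 299.]
box_middle top 0.63 [ 0.652 -0.     0.004] [314. 226.]
box_middle top 0.6 [ 0.37  -0.248  0.014] [408. 335
[... 452 characters left out ...]

sample_round_c scene 0.6 [0.654 0.173 0.014] [360. 299.]
sample_square_c top 0.81 [ 0.815 -0.038  0.007] [328. 165.]
sample_square_c top 0.74 [ 0.664 -0.013  0.008] [318. 221.]
sample_square_c top 0.53 [ 0.516 -0.09   0.005] [347. 278.]
sample_square_c scene 0.62 [ 0.514 -0.086  0.009] [308. 229.]
sample_square_c scene 0.59 [ 0.822 -0.036  0.007] [252. 306.]
sample_square_c scene 0.57 [ 0.665 -0.015  0.008] [297. 271.]
sample_strap_c top 0.74 [ 0.669 -0.181  0.012] [382. 220.]
sample_strap_c scene 0.43 [ 0.665 -0.183  0.012] [248. 244.]
cap1_c top 0.68 [ 0.498 -0.22   0.018] [398. 285.]
cap1_c scene 0.37 [ 0.497 -0.216  0.017] [276. 206.]
cap1_c scene 0.22 [ 0.44  -0.235 -0.   ] [283. 199.]
```

View pics/s0.png

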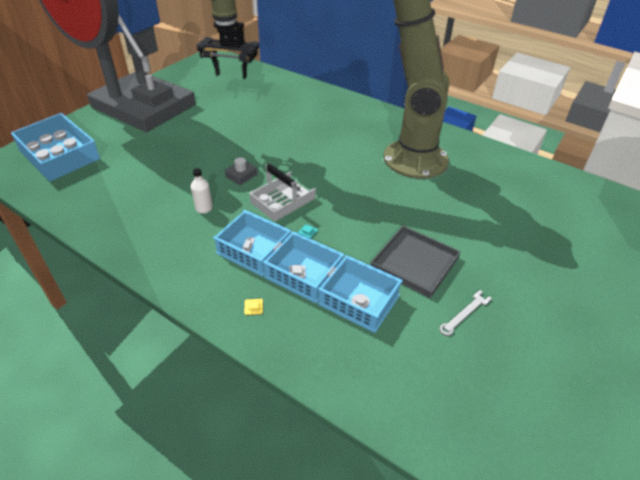

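View pics/t0.png

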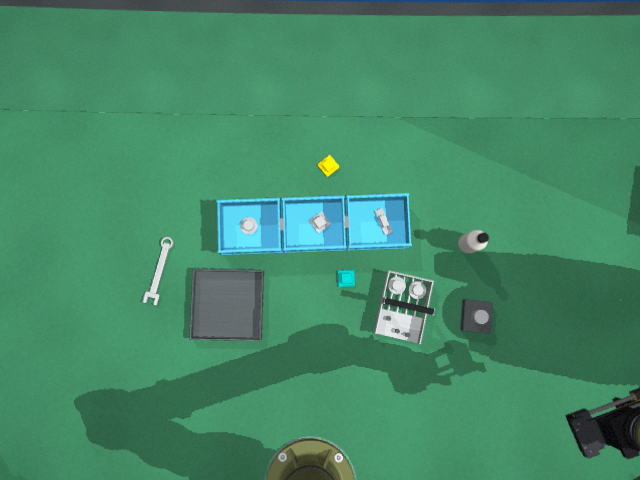

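Run:
```python
import cv2
im=cv2.imread("pics/t0.png")
a=cv2.resize(im[180:270,215:415],None,fx=4,fy=4,interpolation=3)
cv2.imwrite("pics/c0.png",a)
a=cv2.resize(im[265:365,350:450],None,fx=6,fy=6,interpolation=3)
cv2.imwrite("pics/c1.png",a)
```

```text
(no output)
```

View pics/c0.png

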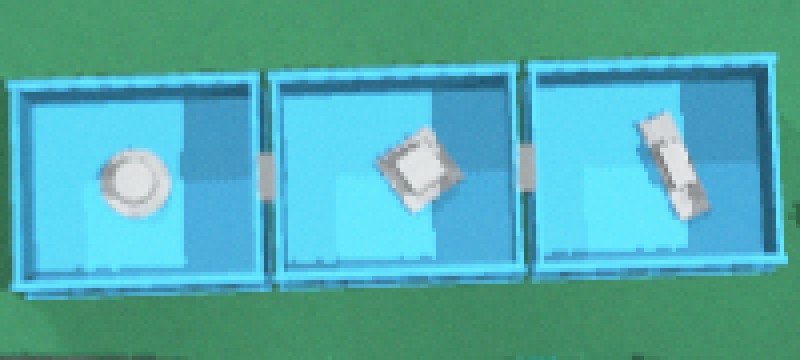

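View pics/c1.png

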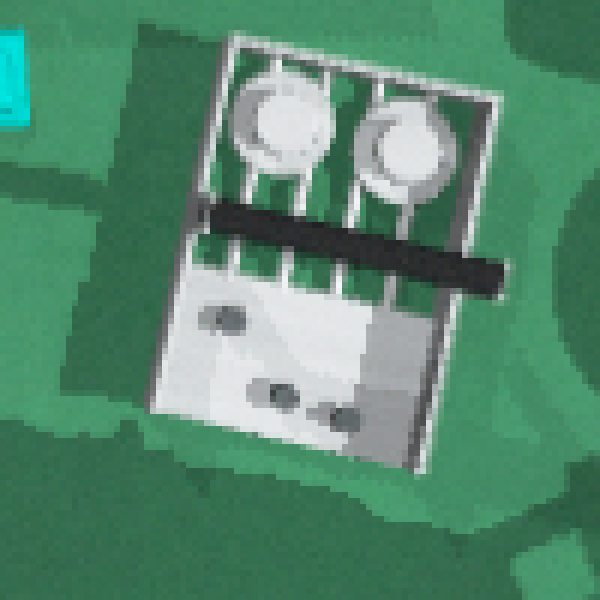

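The round sample is the flanged cap at top-view pixel (248,225), so the target is the left box. The middle box holds a square part at (320,222) and the right box a strap at (383,221). The enlarged crop confirms this. The turquoise part at (346,278) and the yellow one at (328,165) are look-alikes to leave alone. The scoop handle is at (407,306), with the mouth towards the robot. The caps sit on the bars and the three slugs on the sheet near the mouth.

```bash
cat >> h.py <<'E'
def tgt(g,yaw,tilt):   # grip point, scoop yaw, mouth-up tilt -> TCP pose
    c,s=np.cos(yaw),np.sin(yaw)
    Rb=np.array([[0,c,s],[0,s,-c],[-1,0,0]])
    R=Rb@Ro.from_rotvec([0,0,-tilt]).as_matrix()
    return np.array(g)+R[:,0]*0.019,R
def cur():
    s=ctrl.get_state(); R=Ro.from_rotvec(s["tool_rot"]).as_matrix(); return np.array(s["position"]),R
def decode(p,R):
    yaw=np.arctan2(-R[0,2]*-1,-R[1,2]); x=np.array([np.cos(yaw),np.sin(yaw),0])
    tilt=np.arctan2(-R[2,1],R[:,1]@x); return p-0.019*R[:,0],yaw,tilt
def plan(keys,start=None,dec=(1,2)):
    """keys: (g,yaw,tilt,nrows,ease)"""
    p,R=cur() if start is None else start
    g0,y0,t0=decode(p,R); out=[]
    for g,yaw,tilt,n in keys:
        for i in range(1,n+1):
            u=i/n; u=u*u*(3-2*u) if n>3 else u
            P,Q=tgt(np.array(g0)+u*(np.array(g)-g0),y0+u*(yaw-y0),t0+u*(tilt-t0))
            d=np.round(R.T@(P-p)*100,dec[0])+0; w=np.round(Ro.from_matrix(R.T@Q).as_rotvec(),dec[1])+0
            p=p+R@d/100; R=R@Ro.from_rotvec(w).as_matrix()
            out.append([float(v) for v in list(d)+list(w)])
        g0,y0,t0=np.array(g),yaw,tilt
    for k in range(0,len(out),12): print(len(out[k:k+12]),[v for r in out[k:k+12] for v in r])
    print("end",np.round(decode(p,R)[0],3),np.round(decode(p,R)[1:],3))
E
python3 - <<'E'
from h import *
p,R=cur();print(decode(p,R))
plan([((.446,-.2325,.20),-.235,0,12),((.446,-.2325,.094),-.235,0,6)])
E
```

```text
(array([ 0.23488564, -0.60610644,  0.24160317]), np.float64(-1.2010502998477404), np.float64(-0.00010347591768583528))
12 [0.1, -0.5, -0.7, -0.02, 0.0, 0.0, 0.2, -1.5, -1.8, -0.05, 0.0, 0.0, 0.3, -2.0, -2.9, -0.08, 0.0, 0.0, 0.5, -2.3, -3.8, -0.1, 0.0, 0.0, 0.5, -2.1, -4.5, -0.11, 0.0, 0.0, 0.5, -1.7, -5.0, -0.12, 0.0, 0.0, 0.5, -1.1, -5.2, -0.12, 0.0, 0.0, 0.5, -0.4, -5.0, -0.12, 0.0, 0.0, 0.4, 0.1, -4.5, -0.1, 0.0, 0.0, 0.3, 0.5, -3.5, -0.07, 0.0, 0.0, 0.3, 0.5, -2.2, -0.06, 0.0, 0.0, 0.1, 0.2, -0.9, -0.02, 0.0, 0.0]
6 [0.7, 0.0, 0.0, 0.0, 0.0, 0.0, 2.0, 0.0, 0.0, 0.0, 0.0, 0.0, 2.6, 0.0, 0.0, 0.0, 0.0, 0.0, 2.5, 0.0, 0.0, 0.0, 0.0, 0.0, 2.0, 0.0, 0.0, 0.0, 0.0, 0.0, 0.8, 0.0, 0.0, 0.0, 0.0, 0.0]
end [ 0.446 -0.232  0.094] [-0.231 -0.   ]
```

>>> step_arm(increments=[0.1,-0.5,-0.7,-0.02,0.0,0.0,0.2,-1.5,-1.8,-0.05,0.0,0.0,0.3,-2.0,-2.9,-0.08,0.0,0.0,0.5,-2.3,-3.8,-0.1,0.0,0.0,0.5,-2.1,-4.5,-0.11,0.0,0.0,0.5,-1.7,-5.0,-0.12,0.0,0.0,0.5,-1.1,-5.2,-0.12,0.0,0.0,0.5,-0.4,-5.0,-0.12,0.0,0.0,0.4,0.1,-4.5,-0.1,0.0,0.0,0.3,0.5,-3.5,-0.07,0.0,0.0,0.3,0.5,-2.2,-0.06,0.0,0.0,0.1,0.2,-0.9,-0.02,0.0,0.0], fingers=100)

```text
time: 2.8
position: [0.4467, -0.2314, 0.1804]
tool_rot: [1.375, 1.092, -1.376]
ft_force: [-0.9, -0.1, 0.2]
grip_width: 0.999
```

Run:
```python
from h import *
st();p,R=cur();print(decode(p,R))
plan([((.446,-.2325,.094),-.235,0,6)])
```

```text
{'time': 2.8, 'joint_positions': [0.863, 0.057, -0.451, 1.852, 0.026, 1.239, 0.176], 'position': [0.447, -0.231, 0.18], 'tool_rot': [1.375, 1.092, -1.376], 'ft_force': [-0.922, -0.088, 0.21], 'grip_width': 0.999}
[[-0.     0.974 -0.227]
 [-0.    -0.227 -0.974]
 [-1.    -0.     0.   ]]
(array([ 0.44673958, -0.23144051,  0.19936684]), np.float64(-0.22870429034650594), np.float64(0.00020074659924824696))
6 [0.8, 0.0, 0.0, 0.0, 0.0, 0.0, 1.9, 0.0, 0.0, 0.0, 0.0, 0.0, 2.6, 0.0, 0.1, 0.0, 0.0, 0.0, 2.5, 0.0, 0.0, 0.0, 0.0, 0.0, 2.0, 0.0, 0.0, 0.01, 0.0, 0.0, 0.7, 0.0, 0.0, 0.0, 0.0, 0.0]
end [ 0.446 -0.232  0.094] [-0.239  0.   ]
```

>>> step_arm(increments=[0.8,0.0,0.0,0.0,0.0,0.0,1.9,0.0,0.0,0.0,0.0,0.0,2.6,0.0,0.1,0.0,0.0,0.0,2.5,0.0,0.0,0.0,0.0,0.0,2.0,0.0,0.0,0.0,0.0,0.0,0.7,0.0,0.0,0.0,0.0,0.0])

```text
time: 3.55
position: [0.4442, -0.2342, 0.0738]
tool_rot: [1.379, 1.092, -1.381]
ft_force: [0.2, 0.5, 0.2]
grip_width: 0.999
```

Run:
```python
from h import *
st()
im=snap("scene","s1")
cv2.imwrite("pics/s1c.png",cv2.resize(im[120:240,200:360,::-1],None,fx=5,fy=5,interpolation=2))
```

```text
{'time': 3.55, 'joint_positions': [0.849, 0.169, -0.448, 1.968, 0.085, 1.026, 0.129], 'position': [0.444, -0.234, 0.074], 'tool_rot': [1.379, 1.092, -1.381], 'ft_force': [0.165, 0.54, 0.169], 'grip_width': 0.999}
[[-0.003  0.973 -0.232]
 [ 0.001 -0.232 -0.973]
 [-1.    -0.003 -0.   ]]
```

View pics/s1c.png

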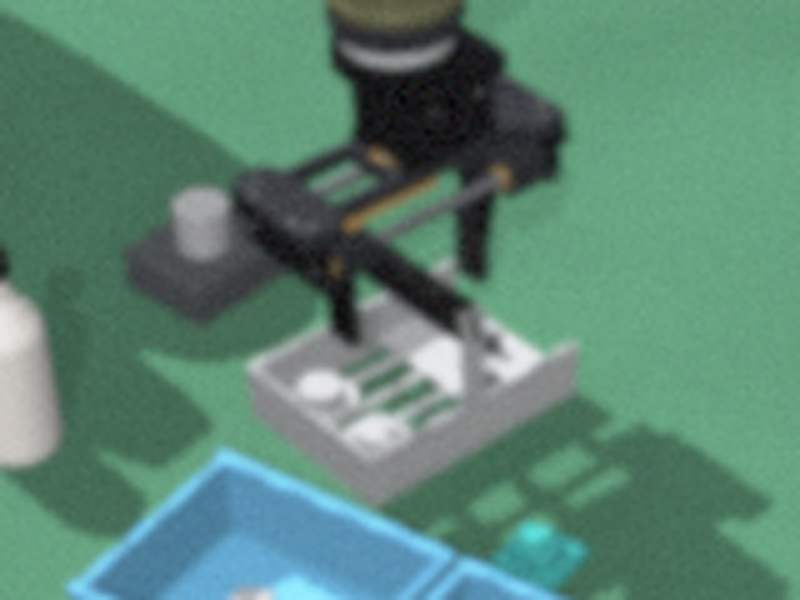

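The open fingers straddle the handle bar at about crop (415,265), so I'll close them.

>>> step_arm(increments=[0,0,0,0,0,0,0,0,0,0,0,0,0,0,0,0,0,0,0,0,0,0,0,0,0,0,0,0,0,0,0,0,0,0,0,0], fingers=0, force=50)

```text
time: 4.35
position: [0.4461, -0.2331, 0.0756]
tool_rot: [1.377, 1.091, -1.377]
ft_force: [-0.4, -0.0, 0.2]
grip_width: 0.404
```

Run:
```python
from h import *
st();p,R=cur();print(decode(p,R))
g,y,t=decode(p,R)
plan([(g+[0,0,.09],y,.1,6),((.49,0,.19),.12,.15,8),((.463,.225,.19),.44,.15,10)])
```

```text
{'time': 4.35, 'joint_positions': [0.848, 0.166, -0.45, 1.967, 0.084, 1.026, 0.129], 'position': [0.446, -0.233, 0.076], 'tool_rot': [1.377, 1.091, -1.377], 'ft_force': [-0.36, -0.026, 0.166], 'grip_width': 0.404}
[[ 0.     0.973 -0.229]
 [-0.    -0.229 -0.973]
 [-1.     0.     0.   ]]
(array([ 0.44607011, -0.23309471,  0.09459777]), np.float64(-0.23086909258659616), np.float64(-6.203241613054627e-05))
12 [-0.7, 0.0, 0.0, 0.0, 0.0, -0.01, -1.6, -0.1, 0.0, 0.0, 0.0, -0.02, -2.2, -0.1, 0.0, 0.0, 0.0, -0.02, -2.2, -0.1, 0.0, 0.0, 0.0, -0.02, -1.6, -0.2, 0.0, 0.0, 0.0, -0.02, -0.7, -0.1, 0.0, 0.0, 0.0, -0.01, 0.0, 0.0, -1.0, -0.02, 0.0, 0.0, -0.1, -0.1, -2.7, -0.03, -0.01, -0.01, -0.1, 0.0, -3.8, -0.06, 0.0, -0.01, -0.1, 0.3, -4.3, -0.06, -0.01, 0.0, -0.2, 0.5, -4.3, -0.07, -0.01, -0.01, -0.2, 0.7, -3.7, -0.05, -0.01, -0.01]
12 [-0.1, 0.6, -2.6, -0.04, 0.0, -0.01, -0.1, 0.3, -1.0, -0.02, 0.0, 0.0, 0.0, 0.0, -0.6, -0.01, 0.0, 0.0, 0.0, 0.0, -1.7, -0.02, -0.01, 0.0, 0.0, 0.1, -2.6, -0.04, 0.0, 0.0, 0.0, 0.2, -3.0, -0.04, -0.01, 0.0, -0.1, 0.4, -3.3, -0.05, -0.01, 0.0, -0.1, 0.6, -3.3, -0.04, 0.0, 0.0, 0.0, 0.6, -3.0, -0.05, -0.01, 0.0, -0.1, 0.6, -2.5, -0.03, -0.01, 0.0, -0.1, 0.5, -1.6, -0.03, 0.0, 0.0, 0.0, 0.2, -0.6, 0.0, 0.0, 0.0]
end [0.463 0.225 0.19 ] [0.435 0.15 ]
```

>>> step_arm(increments=[0,0,0,0,0,0,0,0,0,0,0,0,0,0,0,0,0,0,0,0,0,0,0,0,0,0,0,0,0,0])

```text
time: 4.97
position: [0.4464, -0.2332, 0.0757]
tool_rot: [1.377, 1.09, -1.377]
ft_force: [2.7, -0.5, -0.5]
grip_width: 0.154
```

Gripped: the opening is 0.154, about 13.4 mm. Next I lift and carry, with the mouth tilted slightly up.

>>> step_arm(increments=[-0.7,0.0,0.0,0.0,0.0,-0.01,-1.6,-0.1,0.0,0.0,0.0,-0.02,-2.2,-0.1,0.0,0.0,0.0,-0.02,-2.2,-0.1,0.0,0.0,0.0,-0.02,-1.6,-0.2,0.0,0.0,0.0,-0.02,-0.7,-0.1,0.0,0.0,0.0,-0.01])

```text
time: 5.72
position: [0.4435, -0.2324, 0.166]
tool_rot: [1.338, 1.175, -1.45]
ft_force: [-0.3, -0.1, -5.7]
grip_width: 0.156
```

Run:
```python
from h import *
st()
im=snap("scene","s2")
cv2.imwrite("pics/s2c.png",cv2.resize(im[100:220,200:360,::-1],None,fx=5,fy=5,interpolation=2))
plan([((.49,0,.19),.12,.15,8),((.463,.225,.19),.44,.15,10)])
```

```text
{'time': 5.725, 'joint_positions': [0.835, 0.146, -0.454, 1.797, 0.081, 1.315, 0.126], 'position': [0.443, -0.232, 0.166], 'tool_rot': [1.338, 1.175, -1.45], 'ft_force': [-0.338, -0.06, -5.705], 'grip_width': 0.156}
[[-0.098  0.968 -0.229]
 [ 0.023 -0.228 -0.973]
 [-0.995 -0.101 -0.   ]]
12 [0.0, 0.0, -1.0, -0.02, 0.0, 0.0, -0.1, -0.1, -2.7, -0.03, -0.01, -0.01, -0.1, 0.0, -3.8, -0.06, 0.0, -0.01, -0.1, 0.2, -4.3, -0.06, -0.01, 0.0, -0.1, 0.6, -4.3, -0.07, -0.01, -0.01, -0.2, 0.7, -3.7, -0.05, -0.01, -0.01, -0.2, 0.6, -2.6, -0.04, 0.0, -0.01, 0.0, 0.3, -1.0, -0.02, 0.0, 0.0, 0.0, 0.0, -0.6, -0.01, -0.01, 0.0, 0.0, 0.0, -1.7, -0.02, 0.0, 0.0, 0.0, 0.1, -2.6, -0.04, 0.0, 0.0, -0.1, 0.2, -3.0, -0.04, -0.01, 0.0]
6 [0.0, 0.4, -3.3, -0.05, -0.01, 0.0, -0.1, 0.6, -3.3, -0.04, -0.01, 0.0, -0.1, 0.6, -3.0, -0.05, 0.0, 0.0, -0.1, 0.6, -2.5, -0.03, -0.01, 0.0, -0.1, 0.5, -1.6, -0.03, 0.0, 0.0, 0.0, 0.2, -0.6, 0.0, 0.0, 0.0]
end [0.463 0.225 0.19 ] [0.435 0.151]
```

View pics/s2c.png

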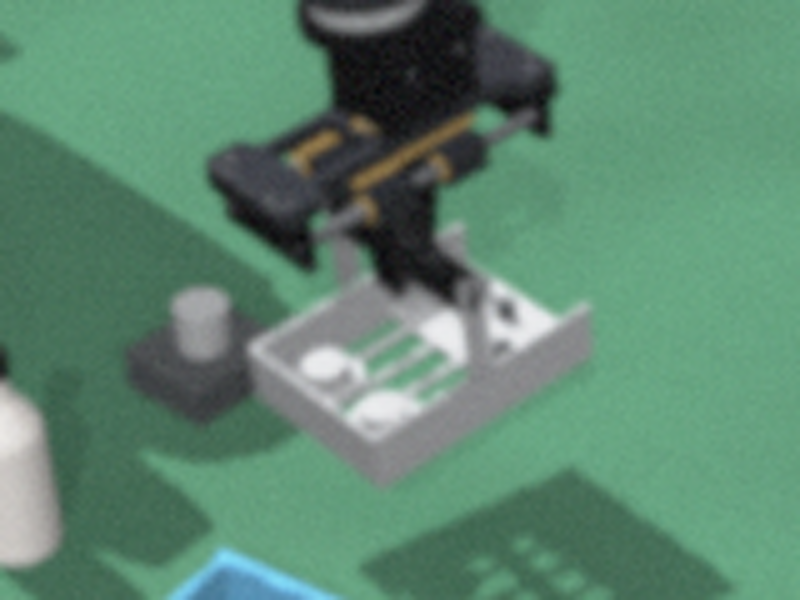

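The scoop is up with its contents in place: caps at crop (335,365) and (390,410), slugs near (505,310).

>>> step_arm(increments=[0.0,0.0,-1.0,-0.02,0.0,0.0,-0.1,-0.1,-2.7,-0.03,-0.01,-0.01,-0.1,0.0,-3.8,-0.06,0.0,-0.01,-0.1,0.2,-4.3,-0.06,-0.01,0.0,-0.1,0.6,-4.3,-0.07,-0.01,-0.01,-0.2,0.7,-3.7,-0.05,-0.01,-0.01,-0.2,0.6,-2.6,-0.04,0.0,-0.01,0.0,0.3,-1.0,-0.02,0.0,0.0,0.0,0.0,-0.6,-0.01,-0.01,0.0,0.0,0.0,-1.7,-0.02,0.0,0.0,0.0,0.1,-2.6,-0.04,0.0,0.0,-0.1,0.2,-3.0,-0.04,-0.01,0.0])

```text
time: 7.28
position: [0.4771, 0.0795, 0.1709]
tool_rot: [0.948, 1.406, -1.147]
ft_force: [0.5, -0.4, -7.1]
grip_width: 0.154
```

>>> step_arm(increments=[0.0,0.4,-3.3,-0.05,-0.01,0.0,-0.1,0.6,-3.3,-0.04,-0.01,0.0,-0.1,0.6,-3.0,-0.05,0.0,0.0,-0.1,0.6,-2.5,-0.03,-0.01,0.0,-0.1,0.5,-1.6,-0.03,0.0,0.0,0.0,0.2,-0.6,0.0,0.0,0.0])

```text
time: 8.02
position: [0.4602, 0.2249, 0.1704]
tool_rot: [0.785, 1.467, -0.995]
ft_force: [0.0, -0.6, -5.7]
grip_width: 0.158
```

Run:
```python
from h import *
st();p,R=cur();print(decode(p,R))
im=snap("scene","s3")
cv2.imwrite("pics/s3c.png",cv2.resize(im[160:310,330:490,::-1],None,fx=4,fy=4,interpolation=2))
for c in("top","scene"):
  snap(c,"x"+c)
  for r in ctrl.spot_point(c,"slug_tray")[:1]: print(world(c,r["xyz"]))
# geometry of scoop at tilt
for th in(.55,.65):
  P,Q=tgt((0,0,0),.44,th)
  X=Q[:,1];Z=-Q[:,0]
  for a in([.08,0,-.095],[-.02,0,-.09],[.03,0,-.09],[-.085,0,-.09]): print(th,a,np.round(X*a[0]+Z*a[2],3))
```

```text
{'time': 8.025, 'joint_positions': [0.238, 0.282, -0.857, 1.711, 0.187, 1.397, -0.224], 'position': [0.46, 0.225, 0.17], 'tool_rot': [0.785, 1.467, -0.995], 'ft_force': [0.05, -0.603, -5.707], 'grip_width': 0.158}
[[-0.136  0.896  0.423]
 [-0.062  0.419 -0.906]
 [-0.989 -0.15  -0.001]]
(array([0.46276482, 0.22605915, 0.18918653]), np.float64(0.4372450041842377), np.float64(0.1505514243951267))
[ 0.44098274  0.21911886 -0.00327865]
[ 0.44770336  0.22070591 -0.00127636]
0.55 [0.08, 0, -0.095] [ 0.017  0.008 -0.123]
0.55 [-0.02, 0, -0.09] [-0.058 -0.027 -0.066]
0.55 [0.03, 0, -0.09] [-0.019 -0.009 -0.092]
0.55 [-0.085, 0, -0.09] [-0.108 -0.051 -0.032]
0.65 [0.08, 0, -0.095] [ 0.006  0.003 -0.124]
0.65 [-0.02, 0, -0.09] [-0.064 -0.03  -0.06 ]
0.65 [0.03, 0, -0.09] [-0.028 -0.013 -0.09 ]
0.65 [-0.085, 0, -0.09] [-0.111 -0.052 -0.02 ]
```

View pics/s3c.png

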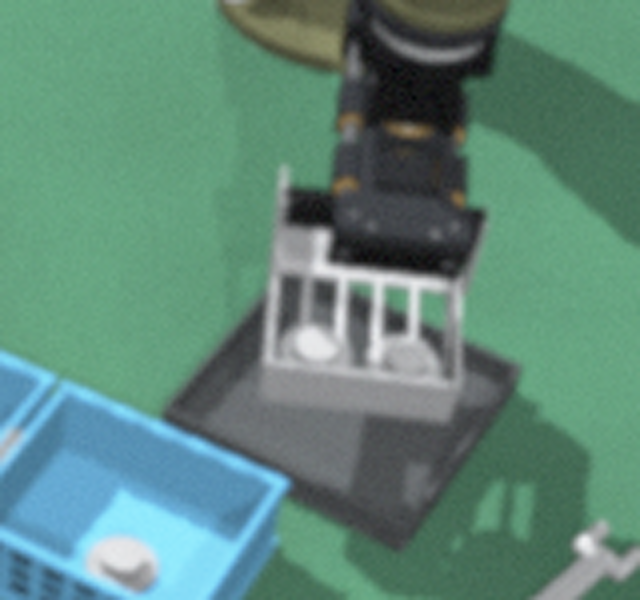

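Run:
```python
from h import *
plan([((.474,.234,.175),.44,.55,9)])
```

```text
9 [0.0, 0.0, 0.0, 0.0, 0.0, -0.01, 0.1, 0.1, -0.1, 0.0, 0.0, -0.04, 0.2, 0.1, 0.0, 0.0, 0.0, -0.05, 0.1, 0.2, -0.1, 0.0, 0.0, -0.07, 0.2, 0.1, -0.1, 0.0, 0.0, -0.06, 0.1, 0.2, -0.1, 0.0, 0.0, -0.07, 0.1, 0.1, -0.1, -0.01, 0.0, -0.05, 0.0, 0.1, 0.0, 0.0, 0.0, -0.04, 0.0, 0.1, 0.0, 0.0, 0.0, -0.01]
end [0.474 0.234 0.175] [0.442 0.551]
```

>>> step_arm(increments=[0.0,0.0,0.0,0.0,0.0,-0.01,0.1,0.1,-0.1,0.0,0.0,-0.04,0.2,0.1,0.0,0.0,0.0,-0.05,0.1,0.2,-0.1,0.0,0.0,-0.07,0.2,0.1,-0.1,0.0,0.0,-0.06,0.1,0.2,-0.1,0.0,0.0,-0.07,0.1,0.1,-0.1,0.0,0.0,-0.05,0.0,0.1,0.0,0.0,0.0,-0.04,0.0,0.1,0.0,0.0,0.0,-0.01,0,0,0,0,0,0])

```text
time: 9.52
position: [0.4655, 0.2309, 0.159]
tool_rot: [0.501, 1.659, -1.293]
ft_force: [-0.9, 0.9, -5.8]
grip_width: 0.156
```

Run:
```python
from h import *
st();p,R=cur();print(decode(p,R))
im=snap("scene","s4")
cv2.imwrite("pics/s4c.png",cv2.resize(im[160:310,330:490,::-1],None,fx=4,fy=4,interpolation=2))
im=snap("top","t4")
cv2.imwrite("pics/t4c.png",cv2.resize(im[240:360,160:320,::-1],None,fx=5,fy=5,interpolation=2))
```

```text
{'time': 9.525, 'joint_positions': [0.025, 0.645, -0.768, 1.392, 0.273, 1.805, -0.33], 'position': [0.466, 0.231, 0.159], 'tool_rot': [0.501, 1.659, -1.293], 'ft_force': [-0.915, 0.88, -5.767], 'grip_width': 0.156}
[[-0.474  0.773  0.421]
 [-0.219  0.359 -0.907]
 [-0.853 -0.523 -0.001]]
(array([0.47451778, 0.23511578, 0.17523566]), np.float64(0.4343029489334423), np.float64(0.5498351686095423))
```

View pics/s4c.png

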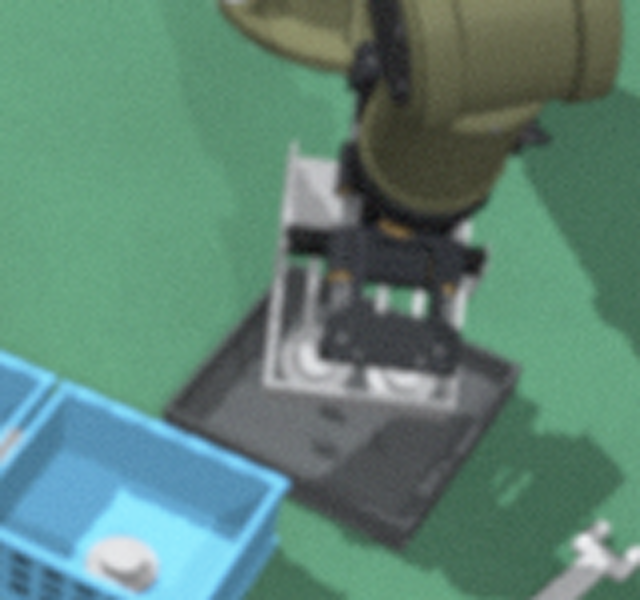

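View pics/t4c.png

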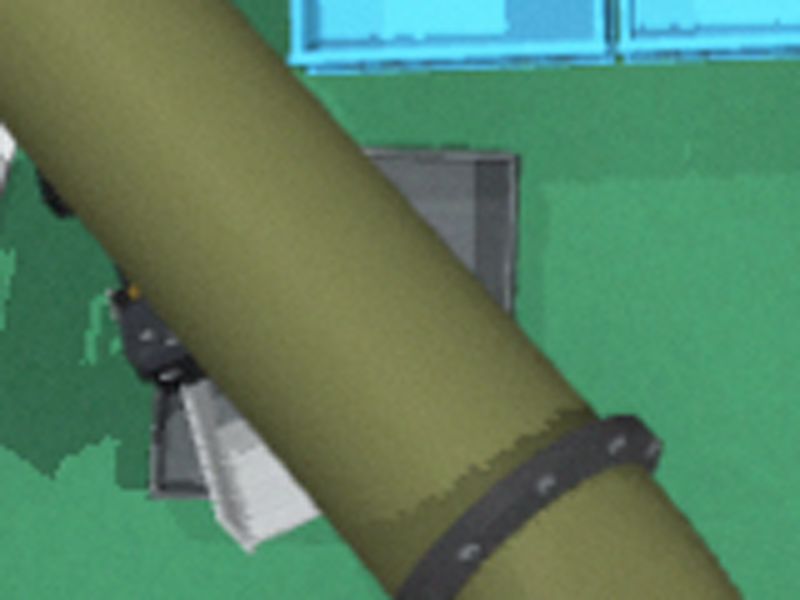

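Two slugs are visible in the tray, at scene crop (328,410) and (325,445). The third is not in view, so I'll tilt a bit more and shake.

>>> step_arm(increments=[0,0,0,0,0,-0.06,0,0.8,0,0,0,-0.06,0,-1.2,0,0,0,0,0,1.2,0,0,0,0,0,-1.2,0,0,0,0,0,0.8,0.6,0,0,0,0,0,-1.2,0,0,0,0,0,1.2,0,0,0,0,-0.4,-0.6,0,0,0,0,0,0,0,0,0.06,0,0,0,0,0,0.06,0,0,0,0,0,0])

```text
time: 11.12
position: [0.4644, 0.2316, 0.161]
tool_rot: [0.5, 1.659, -1.293]
ft_force: [-0.5, 0.4, -5.4]
grip_width: 0.159
```

Run:
```python
from h import *
st();p,R=cur();print(decode(p,R))
im=snap("scene","s5")
cv2.imwrite("pics/s5c.png",cv2.resize(im[200:310,360:480,::-1],None,fx=5,fy=5,interpolation=2))
plan([((.50,.19,.20),.30,.0,9),((.56,.10,.22),.06,0,7)])
```

```text
{'time': 11.125, 'joint_positions': [0.025, 0.643, -0.771, 1.392, 0.272, 1.807, -0.331], 'position': [0.464, 0.232, 0.161], 'tool_rot': [0.5, 1.659, -1.293], 'ft_force': [-0.531, 0.353, -5.449], 'grip_width': 0.159}
[[-0.474  0.773  0.422]
 [-0.22   0.36  -0.907]
 [-0.852 -0.523 -0.001]]
(array([0.47339744, 0.23576179, 0.17716575]), np.float64(0.4358423296309529), np.float64(0.5500983045305774))
12 [-0.1, 0.0, 0.2, 0.0, 0.0, 0.02, -0.2, 0.0, 0.4, 0.02, 0.01, 0.05, -0.3, 0.1, 0.7, 0.01, 0.01, 0.07, -0.4, 0.1, 0.8, 0.02, 0.0, 0.09, -0.4, 0.2, 0.9, 0.02, 0.01, 0.09, -0.4, 0.2, 0.8, 0.02, 0.0, 0.09, -0.3, 0.2, 0.7, 0.02, 0.0, 0.07, -0.3, 0.2, 0.5, 0.01, 0.01, 0.05, 0.0, 0.1, 0.1, 0.01, 0.0, 0.02, -0.2, 0.1, 0.6, 0.01, 0.0, 0.0, -0.3, 0.5, 1.5, 0.04, 0.0, 0.0, -0.4, 0.7, 2.0, 0.04, 0.0, 0.0]
4 [-0.4, 0.8, 2.1, 0.05, 0.0, 0.0, -0.4, 0.9, 1.9, 0.05, 0.0, 0.0, -0.3, 0.7, 1.4, 0.04, 0.0, 0.0, -0.1, 0.3, 0.5, 0.01, 0.0, 0.0]
end [0.56 0.1  0.22] [0.059 0.002]
```

View pics/s5c.png

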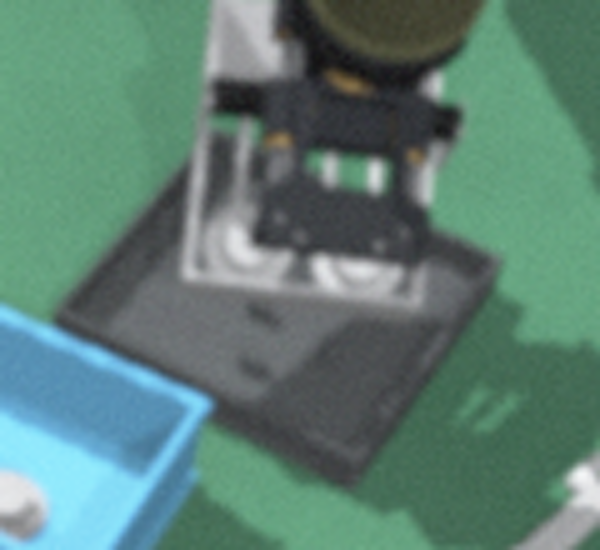

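Something dark sits between the caps at the back wall, around crop (305,275). It could be the third slug. I'll level the scoop over the tray and look.

Run:
```python
from h import *
plan([((.473,.235,.20),.44,.12,6)])
```

```text
6 [-0.1, 0.0, 0.0, 0.0, 0.0, 0.03, -0.4, -0.1, 0.0, 0.0, 0.0, 0.08, -0.5, -0.1, 0.0, 0.0, 0.0, 0.11, -0.6, 0.0, 0.0, 0.0, 0.0, 0.1, -0.4, 0.1, 0.0, 0.0, 0.0, 0.08, -0.2, 0.0, 0.0, 0.0, 0.0, 0.03]
end [0.473 0.235 0.2  ] [0.435 0.121]
```

>>> step_arm(increments=[-0.1,0.0,0.0,0.0,0.0,0.03,-0.4,-0.1,0.0,0.0,0.0,0.08,-0.5,-0.1,0.0,0.0,0.0,0.11,-0.6,0.0,0.0,0.0,0.0,0.1,-0.4,0.1,0.0,0.0,0.0,0.08,-0.2,0.0,0.0,0.0,0.0,0.03])

```text
time: 11.92
position: [0.4703, 0.2338, 0.1812]
tool_rot: [0.805, 1.449, -0.975]
ft_force: [0.1, 0.2, -4.7]
grip_width: 0.156
```

Run:
```python
from h import *
im=snap("scene","s6")
cv2.imwrite("pics/s6c.png",cv2.resize(im[190:310,360:480,::-1],None,fx=5,fy=5,interpolation=2))
im=snap("top","t6")
cv2.imwrite("pics/t6c.png",cv2.resize(im[240:360,160:320,::-1],None,fx=5,fy=5,interpolation=2))
for c in("top","scene"):
  for r in ctrl.spot_point(c,"slug1_c"): print(c,round(r["score"],2),np.round(world(c,r["xyz"]),3),np.round(proj(c,world(c,r["xyz"]))))
```

```text
top 0.39 [0.458 0.23  0.106] [216. 298.]
scene 0.41 [0.469 0.263 0.011] [425. 271.]
```

View pics/s6c.png

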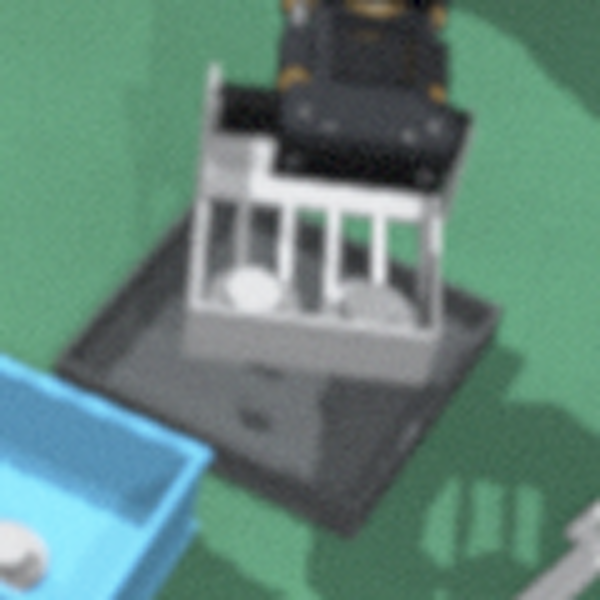

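View pics/t6c.png

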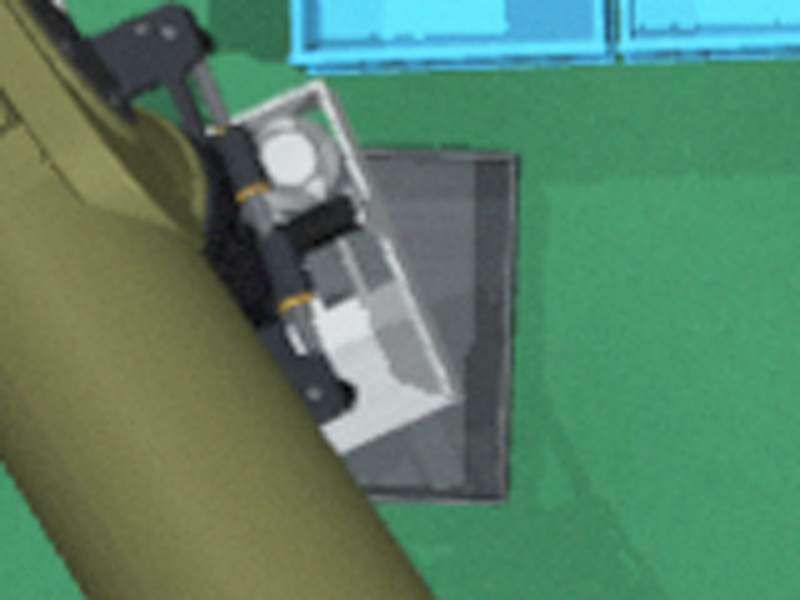

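The third slug may be hidden under the scoop. I'll move to the staging pose above the left box, keeping the mouth slightly up, to clear the view of the tray.

Run:
```python
from h import *
plan([((.52,.22,.235),.34,.1,5),((.69,.166,.235),.06,.1,7)])
```

```text
12 [-0.4, 0.3, 0.3, 0.01, 0.0, 0.0, -1.0, 0.8, 0.8, 0.02, 0.0, 0.01, -1.2, 1.0, 1.0, 0.03, 0.01, 0.0, -1.0, 0.8, 0.7, 0.02, 0.0, 0.01, -0.4, 0.4, 0.4, 0.01, 0.0, 0.0, 0.0, 0.8, 0.6, 0.02, 0.0, 0.0, -0.3, 2.0, 1.5, 0.04, 0.01, 0.0, -0.3, 2.9, 1.9, 0.05, 0.0, 0.0, -0.3, 3.3, 1.9, 0.06, 0.01, 0.0, -0.3, 3.0, 1.6, 0.06, 0.0, 0.0, -0.3, 2.3, 1.1, 0.04, 0.01, 0.0, 0.0, 1.0, 0.3, 0.01, 0.0, 0.0]
end [0.69  0.166 0.234] [0.063 0.103]
```

>>> step_arm(increments=[-0.4,0.3,0.3,0.01,0.0,0.0,-1.0,0.8,0.8,0.02,0.0,0.01,-1.2,1.0,1.0,0.03,0.01,0.0,-1.0,0.8,0.7,0.02,0.0,0.01,-0.4,0.4,0.4,0.01,0.0,0.0,0.0,0.8,0.6,0.02,0.0,0.0,-0.3,2.0,1.5,0.04,0.01,0.0,-0.3,2.9,1.9,0.05,0.0,0.0,-0.3,3.3,1.9,0.06,0.01,0.0,-0.3,3.0,1.6,0.06,0.0,0.0,-0.3,2.3,1.1,0.04,0.01,0.0,0.0,1.0,0.3,0.01,0.0,0.0])

```text
time: 13.62
position: [0.69, 0.1646, 0.2146]
tool_rot: [1.113, 1.31, -1.24]
ft_force: [-0.2, -0.4, -6.5]
grip_width: 0.158
```

Run:
```python
from h import *
st();p,R=cur();print(decode(p,R))
im=snap("scene","s7")
cv2.imwrite("pics/s7c.png",cv2.resize(im[190:340,300:480,::-1],None,fx=4,fy=4,interpolation=2))
im=snap("top","t7")
cv2.imwrite("pics/t7c.png",cv2.resize(im[180:360,160:320,::-1],None,fx=3.3,fy=3.3,interpolation=2))
for c in("top","scene"):
  for r in ctrl.spot_point(c,"slug1_c"): print(c,round(r["score"],2),np.round(world(c,r["xyz"]),3),np.round(proj(c,world(c,r["xyz"]))))
```

```text
{'time': 13.625, 'joint_positions': [0.149, 0.623, -0.685, 1.155, 0.338, 1.578, -0.409], 'position': [0.69, 0.165, 0.215], 'tool_rot': [1.113, 1.31, -1.24], 'ft_force': [-0.205, -0.375, -6.473], 'grip_width': 0.158}
[[-0.102  0.993  0.06 ]
 [-0.005  0.06  -0.998]
 [-0.995 -0.102 -0.001]]
(array([0.69192795, 0.16466977, 0.23348586]), np.float64(0.06001075372257906), np.float64(0.1025478616258556))
scene 0.65 [0.47  0.265 0.011] [426. 271.]
scene 0.4 [ 0.663 -0.165 -0.002] [253. 250.]
```

View pics/s7c.png

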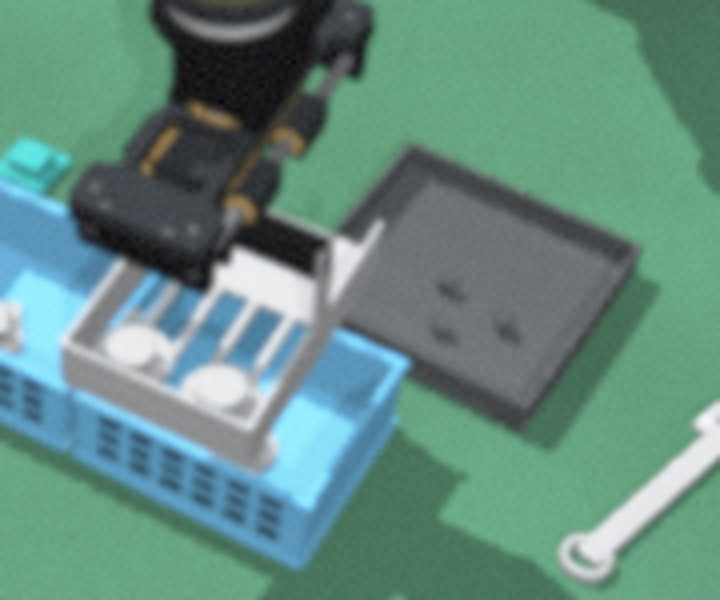

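View pics/t7c.png

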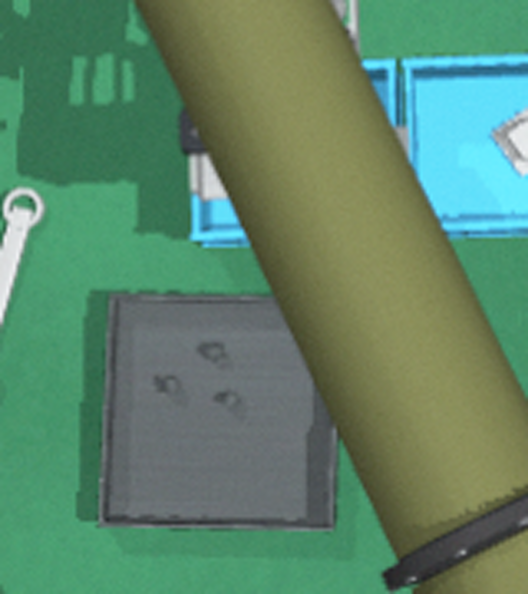

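All three slugs are in the tray, at scene crop (450,290), (445,335) and (508,330), and both caps are in the scoop. Now I compute the dump with the mouth held steady over the left box.

```bash
cat >> h.py <<'E'
def gm(M,yaw,tilt):
    P,Q=tgt((0,0,0),yaw,tilt); return np.array(M)-(Q[:,1]*-.085-Q[:,0]*-.0855)
E
python3 - <<'E'
from h import *
M=(.672,.164,.085)
K=[]
for t,n in((-.25,6),(-.4,3),(-.5,3),(-.6,3),(-.7,3)): K.append((gm(M,.055,t),.055,t,n)); print(t,np.round(K[-1][0],3))
plan(K)
E
```

```text
-0.25 [0.733 0.167 0.189]
-0.4 [0.717 0.166 0.197]
-0.5 [0.706 0.166 0.201]
-0.6 [0.694 0.165 0.204]
-0.7 [0.682 0.165 0.205]
12 [0.3, 0.4, 0.0, 0.0, 0.0, 0.03, 0.8, 1.0, 0.1, 0.0, 0.0, 0.06, 1.1, 1.2, 0.1, 0.0, 0.0, 0.09, 1.1, 1.1, 0.1, 0.01, 0.0, 0.08, 1.0, 0.8, 0.0, 0.0, 0.0, 0.07, 0.4, 0.3, 0.0, 0.0, 0.0, 0.02, -0.4, -0.3, 0.0, 0.0, 0.0, 0.05, -0.4, -0.4, 0.0, 0.0, 0.0, 0.05, -0.4, -0.3, 0.0, 0.0, 0.0, 0.05, -0.3, -0.3, 0.0, 0.0, 0.0, 0.04, -0.3, -0.2, 0.0, 0.0, 0.0, 0.03, -0.3, -0.2, 0.0, 0.0, 0.0, 0.03]
6 [-0.2, -0.2, 0.0, 0.0, 0.0, 0.04, -0.3, -0.3, 0.0, 0.0, 0.0, 0.03, -0.3, -0.2, 0.0, 0.0, 0.0, 0.03, -0.3, -0.2, 0.0, 0.0, 0.0, 0.04, -0.3, -0.2, 0.0, 0.0, 0.0, 0.03, -0.2, -0.3, 0.0, 0.0, 0.0, 0.03]
end [0.682 0.165 0.205] [ 0.055 -0.697]
```

>>> step_arm(increments=[0.3,0.4,0.0,0.0,0.0,0.03,0.8,1.0,0.1,0.0,0.0,0.06,1.1,1.2,0.1,0.0,0.0,0.09,1.1,1.1,0.1,0.0,0.0,0.08,1.0,0.8,0.0,0.0,0.0,0.07,0.4,0.3,0.0,0.0,0.0,0.02,-0.4,-0.3,0.0,0.0,0.0,0.05,-0.4,-0.4,0.0,0.0,0.0,0.05,-0.4,-0.3,0.0,0.0,0.0,0.05,-0.3,-0.3,0.0,0.0,0.0,0.04,-0.3,-0.2,0.0,0.0,0.0,0.03,-0.3,-0.2,0.0,0.0,0.0,0.03])

```text
time: 15.32
position: [0.7143, 0.166, 0.1849]
tool_rot: [1.372, 0.877, -0.786]
ft_force: [-0.2, -0.1, -5.2]
grip_width: 0.153
```

Run:
```python
from h import *
p,R=cur();print(decode(p,R))
im=snap("scene","s8")
cv2.imwrite("pics/s8c.png",cv2.resize(im[190:340,280:460,::-1],None,fx=4,fy=4,interpolation=2))
```

```text
(array([0.70524337, 0.16535112, 0.20159795]), np.float64(0.06363654421179721), np.float64(-0.4977113060242437))
```

View pics/s8c.png

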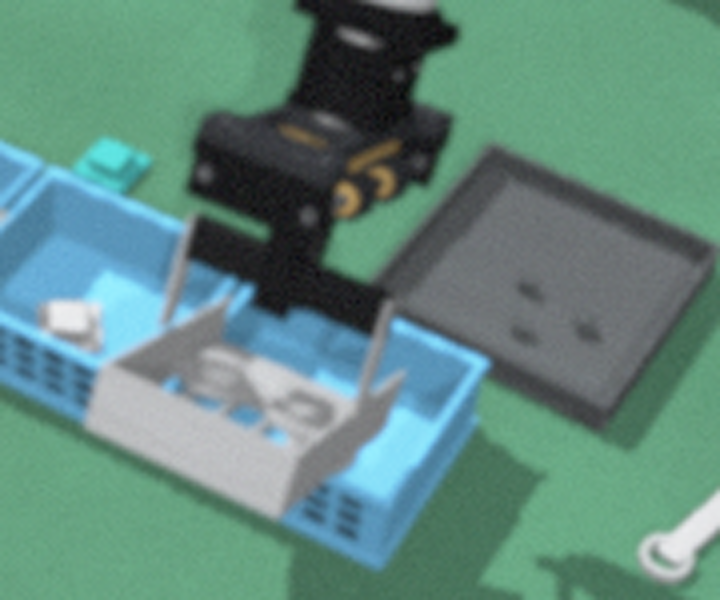

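The caps are at crop (215,370) and (305,410), just starting to slide. Continuing to tilt.

>>> step_arm(increments=[-0.2,-0.2,0.0,0.0,0.0,0.04,-0.3,-0.3,0.0,0.0,0.0,0.03,-0.3,-0.2,0.0,0.0,0.0,0.03,-0.3,-0.2,0.0,0.0,0.0,0.04,-0.3,-0.2,0.0,0.0,0.0,0.03,-0.2,-0.3,0.0,0.0,0.0,0.03])

```text
time: 16.12
position: [0.6947, 0.1646, 0.1909]
tool_rot: [1.436, 0.725, -0.631]
ft_force: [1.3, 0.7, -5.5]
grip_width: 0.156
```

Run:
```python
from h import *
p,R=cur();print(decode(p,R))
im=snap("scene","s9")
cv2.imwrite("pics/s9c.png",cv2.resize(im[190:340,280:460,::-1],None,fx=4,fy=4,interpolation=2))
```

```text
(array([0.68248105, 0.16384754, 0.20548078]), np.float64(0.0631983044084624), np.float64(-0.6990138383095843))
```

View pics/s9c.png

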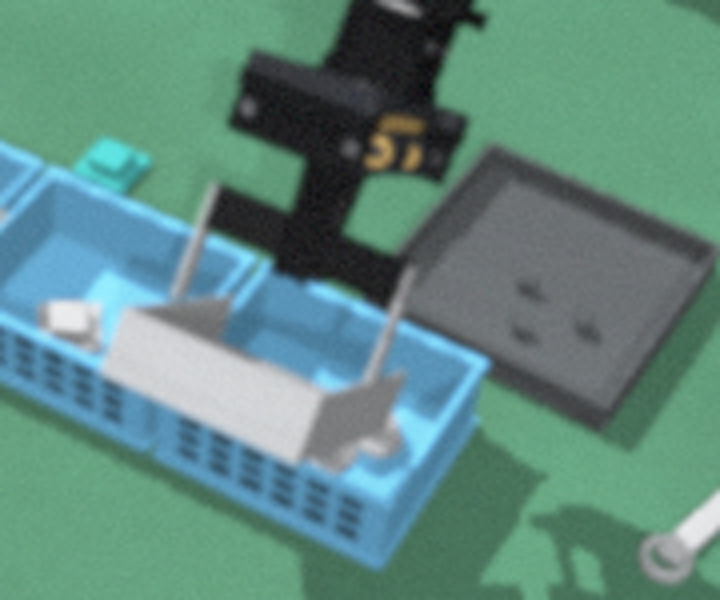

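At least one cap seems to be in the box, around crop (340,455). I'll tilt further, shake a little, then raise the scoop and look.

>>> step_arm(increments=[-0.2,-0.2,0,0,0,0.06,-0.2,-0.2,0,0,0,0.06,-0.2,-0.2,0,0,0,0.06,0,0,0,0,0,0,0,0.5,0,0,0,0,0,-0.5,0,0,0,0,0,0.5,0,0,0,0,0,-0.5,0,0,0,0,0,0,0,0,0,0])

```text
time: 17.3
position: [0.6866, 0.163, 0.1899]
tool_rot: [1.481, 0.59, -0.496]
ft_force: [-0.5, -0.7, -5.5]
grip_width: 0.153
```

Run:
```python
from h import *
p,R=cur();print(decode(p,R))
g,y,t=decode(p,R)
im=snap("scene","s10")
cv2.imwrite("pics/s10c.png",cv2.resize(im[190:340,280:460,::-1],None,fx=4,fy=4,interpolation=2))
plan([(g+[0,0,.06],y,t,4),((.64,.12,.27),y,-.3,6)])
```

```text
(array([0.67202445, 0.16203245, 0.20208535]), np.float64(0.06232901811615256), np.float64(-0.8752660228918199))
10 [-0.6, 0.7, 0.0, 0.0, 0.0, 0.0, -1.3, 1.6, 0.0, 0.0, 0.0, 0.0, -1.3, 1.6, 0.0, 0.0, 0.0, 0.0, -0.6, 0.7, 0.0, 0.0, 0.0, 0.0, -0.3, -0.2, 0.3, 0.0, 0.0, -0.04, -0.6, -0.5, 0.7, 0.0, 0.0, -0.11, -0.7, -0.8, 1.0, 0.0, 0.0, -0.14, -0.6, -0.8, 1.0, 0.0, 0.0, -0.14, -0.4, -0.8, 0.7, 0.0, 0.0, -0.1, -0.2, -0.3, 0.3, 0.0, 0.0, -0.05]
end [0.64 0.12 0.27] [ 0.062 -0.296]
```

View pics/s10c.png

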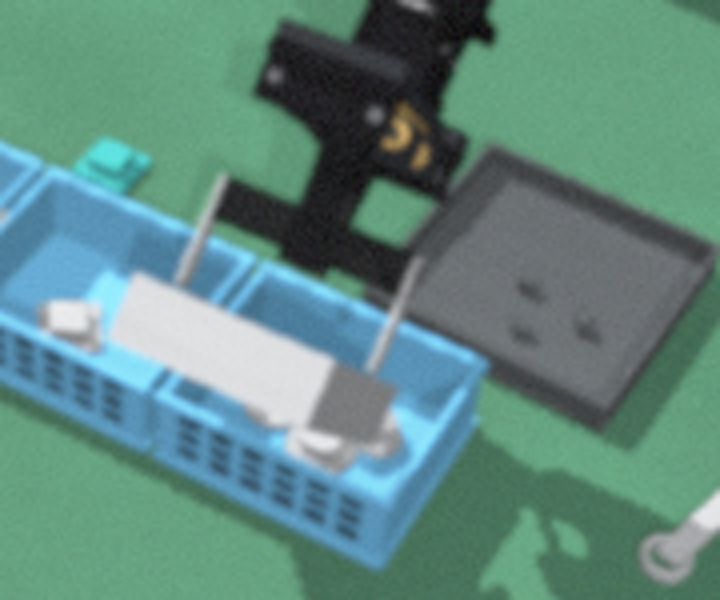

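Three parts show in the left box, at crop (265,415), (320,445) and (383,438), so both caps have joined the sample. I'll lift away and level the scoop.

>>> step_arm(increments=[-0.6,0.7,0.0,0.0,0.0,0.0,-1.3,1.6,0.0,0.0,0.0,0.0,-1.3,1.6,0.0,0.0,0.0,0.0,-0.6,0.7,0.0,0.0,0.0,0.0,-0.3,-0.2,0.3,0.0,0.0,-0.04,-0.6,-0.5,0.7,0.0,0.0,-0.11,-0.7,-0.8,1.0,0.0,0.0,-0.14,-0.6,-0.8,1.0,0.0,0.0,-0.14,-0.4,-0.8,0.7,0.0,0.0,-0.1,-0.2,-0.3,0.3,0.0,0.0,-0.05])

```text
time: 18.6
position: [0.646, 0.1193, 0.253]
tool_rot: [1.298, 1.026, -0.943]
ft_force: [0.7, -0.1, -4.4]
grip_width: 0.157
```

Run:
```python
from h import *
p,R=cur();print(decode(p,R))
im=snap("scene","s11")
cv2.imwrite("pics/s11c.png",cv2.resize(im[170:340,260:460,::-1],None,fx=4,fy=3.5,interpolation=2))
plan([((.53,0,.24),-.1,-.05,8),((.446,-.2325,.20),-.231,0,10)])
```

```text
(array([0.64053735, 0.11892109, 0.27117729]), np.float64(0.061381099656264336), np.float64(-0.2946076602001762))
12 [0.0, -0.5, 0.5, 0.01, 0.0, -0.01, -0.1, -1.5, 1.3, 0.01, -0.01, -0.03, 0.1, -2.0, 1.8, 0.03, 0.0, -0.04, 0.1, -2.2, 2.2, 0.03, -0.01, -0.04, 0.2, -2.1, 2.2, 0.03, 0.0, -0.05, 0.3, -1.8, 2.0, 0.02, -0.01, -0.04, 0.2, -1.3, 1.4, 0.02, 0.0, -0.02, 0.1, -0.4, 0.6, 0.01, 0.0, -0.01, 0.1, -0.2, 0.7, 0.0, 0.0, -0.01, 0.3, -0.5, 1.8, 0.01, 0.0, 0.0, 0.4, -0.6, 2.7, 0.02, 0.0, 0.0, 0.6, -0.8, 3.3, 0.01, 0.0, -0.01]
6 [0.5, -0.8, 3.5, 0.02, 0.0, -0.01, 0.6, -0.7, 3.6, 0.02, 0.0, -0.01, 0.5, -0.5, 3.4, 0.02, 0.0, 0.0, 0.5, -0.5, 2.7, 0.02, 0.0, -0.01, 0.3, -0.2, 1.9, 0.01, 0.0, 0.0, 0.1, -0.1, 0.7, 0.0, 0.0, 0.0]
end [ 0.446 -0.233  0.2  ] [-0.232 -0.004]
```

View pics/s11c.png

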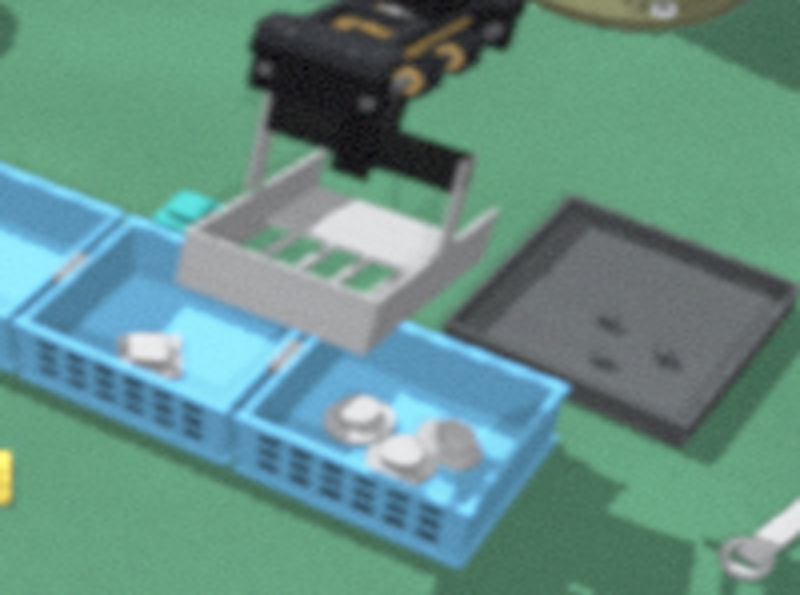

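The left box holds three round caps at crop (362,418), (403,458) and (452,443). The scoop is empty and the three slugs are still in the tray. Next I carry the scoop back to where it started.

>>> step_arm(increments=[0.0,-0.5,0.5,0.01,0.0,-0.01,-0.1,-1.5,1.3,0.01,-0.01,-0.03,0.1,-2.0,1.8,0.03,0.0,-0.04,0.1,-2.2,2.2,0.03,-0.01,-0.04,0.2,-2.1,2.2,0.03,0.0,-0.05,0.3,-1.8,2.0,0.02,-0.01,-0.04,0.2,-1.3,1.4,0.02,0.0,-0.02,0.1,-0.4,0.6,0.01,0.0,-0.01,0.1,-0.2,0.7,0.0,0.0,-0.01,0.3,-0.5,1.8,0.01,0.0,0.0,0.4,-0.6,2.7,0.02,0.0,0.0,0.6,-0.8,3.3,0.01,0.0,-0.01])

```text
time: 20.15
position: [0.5, -0.082, 0.2055]
tool_rot: [1.327, 1.112, -1.284]
ft_force: [1.0, 0.5, -5.3]
grip_width: 0.154
```

>>> step_arm(increments=[0.5,-0.8,3.5,0.02,0.0,-0.01,0.6,-0.7,3.6,0.02,0.0,-0.01,0.5,-0.5,3.4,0.02,0.0,0.0,0.5,-0.5,2.7,0.02,0.0,-0.01,0.3,-0.2,1.9,0.01,0.0,0.0,0.1,-0.1,0.7,0.0,0.0,0.0])

```text
time: 20.9
position: [0.445, -0.2327, 0.1792]
tool_rot: [1.383, 1.088, -1.372]
ft_force: [0.2, 0.3, -4.4]
grip_width: 0.155
```

Run:
```python
from h import *
s=st();p,R=cur();print(decode(p,R)); print(np.round(Ro.from_matrix(R.T@tgt((0,0,0),-.231,0)[1]).as_rotvec(),3))
plan([((.446,-.2325,.105),-.231,0,8)],dec=(1,3))
im=snap("scene","s12")
cv2.imwrite("pics/s12c.png",cv2.resize(im[100:220,200:360,::-1],None,fx=5,fy=5,interpolation=2))
```

```text
{'time': 20.9, 'joint_positions': [0.565, 0.037, -0.135, 1.869, 0.001, 1.23, 0.198], 'position': [0.445, -0.233, 0.179], 'tool_rot': [1.383, 1.088, -1.372], 'ft_force': [0.244, 0.258, -4.389], 'grip_width': 0.155}
[[ 0.006  0.973 -0.23 ]
 [ 0.002 -0.23  -0.973]
 [-1.     0.005 -0.003]]
(array([ 0.44485872, -0.23272822,  0.19818425]), np.float64(-0.23170744749181899), np.float64(-0.005484904138283082))
[-0.001 -0.003 -0.005]
8 [0.4, 0.0, 0.0, 0.0, -0.003, 0.0, 1.1, 0.0, 0.0, 0.0, 0.0, -0.001, 1.4, 0.0, 0.0, 0.0, 0.0, -0.001, 1.8, 0.0, 0.0, 0.0, 0.0, -0.001, 1.7, 0.0, 0.0, -0.001, 0.0, -0.001, 1.5, 0.1, 0.0, 0.0, 0.0, -0.001, 1.0, 0.0, 0.0, 0.0, 0.0, 0.0, 0.4, 0.0, 0.0, 0.0, 0.0, 0.0]
end [ 0.446 -0.233  0.105] [-0.231 -0.   ]
```

View pics/s12c.png

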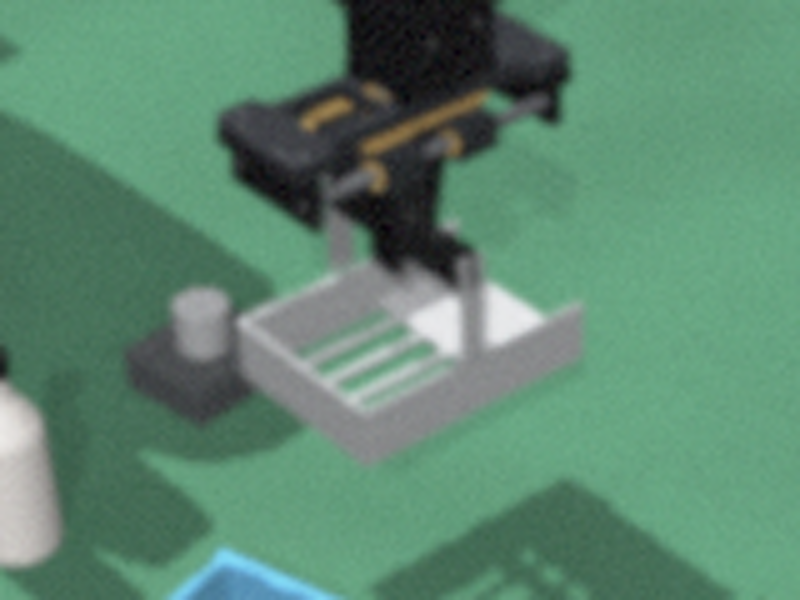

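>>> step_arm(increments=[0.4,0,0,0,-0.003,-0.005,1.1,0,0,0,0,0,1.4,0,0,0,0,0,1.8,0,0,0,0,0,1.7,0,0,0,0,0,1.5,0.1,0,0,0,0,1.0,0,0,0,0,0,0.6,0,0,0,0,0,0.2,0,0,0,0,0,0,0,0,0,0,0])

```text
time: 22.2
position: [0.4467, -0.2322, 0.0828]
tool_rot: [1.378, 1.09, -1.376]
ft_force: [-0.2, -0.9, -5.0]
grip_width: 0.155
```

Run:
```python
from h import *
st();p,R=cur();print(decode(p,R))
```

```text
{'time': 22.2, 'joint_positions': [0.558, 0.136, -0.14, 1.971, 0.022, 1.035, 0.178], 'position': [0.447, -0.232, 0.083], 'tool_rot': [1.378, 1.09, -1.376], 'ft_force': [-0.228, -0.926, -5.021], 'grip_width': 0.155}
[[ 0.001  0.974 -0.229]
 [-0.    -0.229 -0.974]
 [-1.     0.001  0.   ]]
(array([ 0.44665097, -0.23215479,  0.10179737]), np.float64(-0.23057048845286146), np.float64(-0.0014423409888825855))
```

The TCP is about 7 mm above its height at pick-up (0.0757), so I go down in small steps.

>>> step_arm(increments=[0.3,0,0,0,0,0,0.2,0,0,0,0,0,0.1,0,0,0,0,0,0.1,0,0,0,0,0,0,0,0,0,0,0])

```text
time: 22.82
position: [0.4465, -0.232, 0.0757]
tool_rot: [1.377, 1.09, -1.376]
ft_force: [-0.3, 0.1, -3.0]
grip_width: 0.157
```

>>> step_arm(increments=[0.05,0,0,0,0,0,0.05,0,0,0,0,0,0,0,0,0,0,0])

```text
time: 23.2
position: [0.4466, -0.2321, 0.0756]
tool_rot: [1.377, 1.09, -1.376]
ft_force: [-3.2, 1.1, 5.1]
grip_width: 0.155
```

The bench now takes the weight: the vertical force went from -4.5 to +5 N. I'll open the fingers to clear the bar, then rise.

>>> step_arm(increments=[0,0,0,0,0,0,0,0,0,0,0,0,0,0,0,0,0,0,0,0,0,0,0,0,0,0,0,0,0,0,0,0,0,0,0,0,0,0,0,0,0,0], fingers=80)

```text
time: 24.08
position: [0.4464, -0.232, 0.0745]
tool_rot: [1.377, 1.091, -1.376]
ft_force: [-0.1, 0.0, -0.3]
grip_width: 0.782
```

>>> step_arm(increments=[-0.5,0,0,0,0,0,-1.5,0,0,0,0,0,-2.5,0,0,0,0,0,-3,0,0,0,0,0,-3,0,0,0,0,0,-3,0,0,0,0,0,-2,0,0,0,0,0,-1,0,0,0,0,0,0,0,0,0,0,0])

```text
time: 25.2
position: [0.4466, -0.2321, 0.2404]
tool_rot: [1.378, 1.089, -1.375]
ft_force: [-0.2, 0.1, -0.8]
grip_width: 0.797
```

Run:
```python
from h import *
st()
im=snap("scene","s13")
cv2.imwrite("pics/s13c.png",cv2.resize(im[130:330,200:480,::-1],None,fx=2.8,fy=2.8,interpolation=2))
im=snap("top","t13")
for c in("top","scene"):
  for n in("scoop_grip","scoop_mouth","cap1_c","slug1_c"):
    for r in ctrl.spot_point(c,n): print(c,n,round(r["score"],2),np.round(world(c,r["xyz"]),3))
```

```text
{'time': 25.2, 'joint_positions': [0.563, 0.005, -0.136, 1.778, 0.0, 1.356, 0.196], 'position': [0.447, -0.232, 0.24], 'tool_rot': [1.378, 1.089, -1.375], 'ft_force': [-0.153, 0.07, -0.839], 'grip_width': 0.797}
[[ 0.002  0.974 -0.228]
 [-0.001 -0.228 -0.974]
 [-1.     0.002  0.   ]]
top scoop_grip 0.68 [ 0.446 -0.231  0.096]
top scoop_grip 0.36 [ 0.611 -0.408 -0.002]
top scoop_mouth 0.56 [ 0.364 -0.214  0.007]
top cap1_c 0.77 [0.626 0.19  0.023]
top cap1_c 0.75 [0.644 0.164 0.   ]
top slug1_c 0.67 [ 0.613 -0.41  -0.003]
scene scoop_grip 0.97 [ 0.447 -0.23   0.094]
scene scoop_grip 0.49 [ 0.445  0.22  -0.004]
scene scoop_mouth 0.93 [ 0.364 -0.213  0.01 ]
scene scoop_mouth 0.41 [ 0.44  -0.235  0.001]
scene cap1_c 0.48 [0.627 0.193 0.02 ]
scene slug1_c 0.51 [ 0.425 -0.416 -0.001]
scene slug1_c 0.38 [0.468 0.261 0.006]
```

View pics/s13c.png

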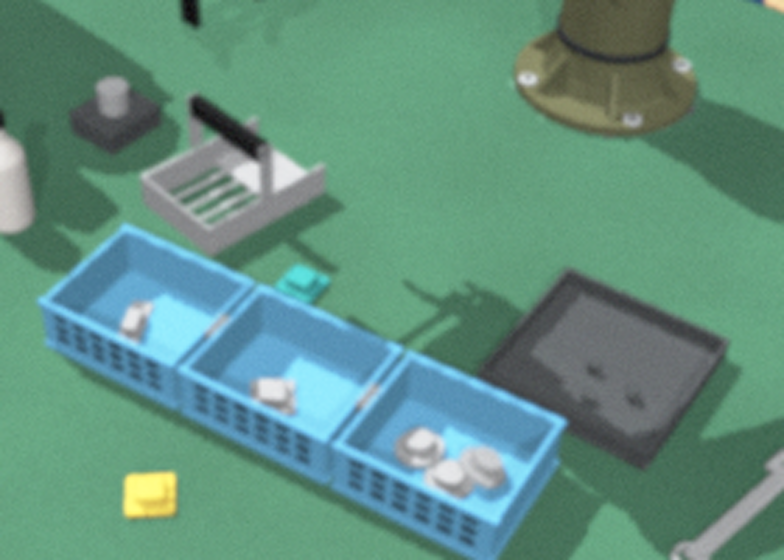

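View pics/t13.png

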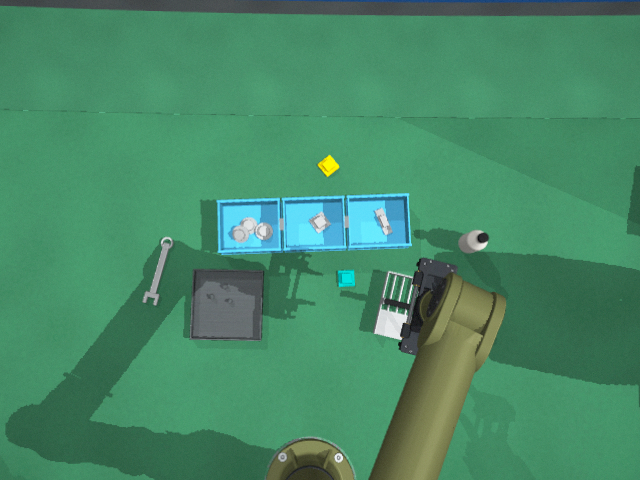

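The pictures show three round parts in the left box, at top pixels (240,234), (249,225) and (264,232). Three slugs are in the tray at about (210,297), (230,302) and (228,287). The scoop sits flat and empty at its start spot, and the bystanders and look-alikes have not moved.

```bash
python3 -c "
from bench import ctrl
ctrl.close_job()"
```

```text
the job is handed in; nothing more can be done
```

I finished the job and handed it in at about 26 s of the 53 s allowed.

**What I did:** I gripped the scoop by its handle and tilted and shook it mouth-up over the dark tray, so all three slugs fell in. I then tipped both caps into the left box, which already held the round sample. The empty scoop went back flat on its starting spot, and I released it and moved the gripper clear above it.

**Last checks:**
- **Pictures:** both cameras show three slugs in the tray, three round caps in the left box, and the scoop empty. The wrench, bottle, die block and both look-alikes had not moved.
- **Scoop position:** its handle and mouth were found within a few mm of where they started.
- **Forces:** readings at the end of each move stayed below about 10 N.

**Disagreements:**
- **Slugs:** the point network never found more than one slug in the tray, and it also gave false hits at the bottle and die block. The slug count comes from the pictures.
- **Caps:** the network found only two of the three caps. It placed one about 1 cm higher than a cap lying flat, so that one may be leaning on another, but it is well inside the box.

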